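Tuck the paint guard under the duct's cover flap

ROBOT

A 7-joint arm with a two-finger parallel gripper is mounted at the origin on the work surface. World frame = base frame: x ahead of the robot, y to its left, z up, the work surface at z = 0. Lengths are in mm, angles in rad, forces in N, time in s.
With the tool pointing down it reaches from about 400 to 875 mm from the base axis. Payload 19.3 kg.
Tool frame: the origin (TCP) lies at the very end of the fingers, on their centre line; the grasp point (between the pads) lies 19 mm behind it (grip_point_offset is the z of the grasp point in the tool frame, in mm); z points along the fingers, x is the direction in which the jaws open and shut, and the axes are right-handed (so a half turn about z gives the same grasp; the last joint's range is limited). The gripper opens to 85 mm and grips with 20 to 120 N. Pads are 22 mm wide; open, the fingers measure 114 mm over their backs; the gripper's body (76 mm by 85 mm) begins 54 mm behind the grasp point. The pads swing forward as they close: fully open they stand 13 mm farther back than shut.
Start: joints at [-1.334, 0.521, -0.036, 1.599, 0.021, 1.021, -0.113], TCP at [188.775, 595.8, 209.091] pointing down, gripper open.
Joint ranges: [-2.91, 2.91], [-0.3, 2.13], [-1.5, 1.42], [0.17, 2.43], [-1.26, 4.41], [0.16, 1.93], [-2.52, 2.52]. Speed limits (rad/s): [1.89, 1.89, 2.39, 2.39, 3.01, 3.01, 3.01].

INTERFACE

Orientations are given as a 3x3 rotation matrix whose columns are the frame's x, y, z axes.
In Python, from workcell import movep, movel, goto_joints, open_gripper, clamp, wait, inverse_kinematics, read_state, camera, PlanningError, finish_job, grip_point_offset gives the robot as it stands. Calls block until the motion is done:
- movep(position, orientation): joint-space move of the TCP to a pose.
- movel(position, frame=None, max_speed=150, guard=None): straight line of the TCP; frame=None keeps the orientation; max_speed is the mean speed in mm/s. With guard (N) it stops when the force on the tool has changed by that much, and returns True; else False.
- goto_joints(angles): joint-space move.
- open_gripper() and clamp(): open the fingers fully, or close them until they stop; the grip force is fixed at half the most.
- wait(seconds).
- inverse_kinematics(position, orientation): joint angles nearest the present ones, or None.
- read_state(): the state.
- camera(name): name is "scene" or "top" or "wrist"; returns a dict with "image" (384x512x3 uint8, blue, green, red), "range_z" (384x512 float32, mm along the optical axis (not along the pixel's ray), 0 where there is no reading), "fx", "fy", "cx", "cy" (pixels), "cam_to_world" (4x4, takes a point from camera to world coordinates). Camera axes: x right, y up, looking along -z (the intrinsics and any distortion apply to the point x, -y, -z); pixel columns grow to the right and rows downward; lengths in mm; the calibration is good to about 2 mm. A picture is of the moment at which its call begins.
A pose or a line that the arm cannot do raises PlanningError and nothing moves.
- finish_job(): hands the job in, once; it reports no verdict.
The state is a dict: "time": time; "qpos": joint angles; "qvel": joint speeds; "joint_efforts": joint torques, N m; "eef_pos": TCP position; "tool_rot": TCP orientation; "ft_force": force on the tool from outside, world axes, zero at the start; "torque": the same for the moment, N m; "finger_gap": finger opening in mm.
Only numpy, scipy, OpenCV 4.12 (cv2) and the standard library are available. Lean on these libraries where they do the work, as an engineer would, in place of code of your own. Each camera call takes 0.05 s, during which the arm holds its last target.

TASK

The white cover flap of the cable duct is about to be painted. First clear the paint brush off the board by laying it flat, lengthwise, in the empty compartment of the tool tray; then pick up the paint guard (the blue rib is its grip) and slide its straight front edge squarely under the lower edge of the flap, centred along it and about 25 mm in, without lifting the flap. Finish while still holding the guard pressed firmly flat on the board; leave the scraper, the paint tub and the wash bottle where they are, and do not ram the guard down.

Things in the scene. Friction and masses are not known exactly. Their poses are not given: they have to be found in the camera images.
- board: plywood board fixed on the bench, 320 (x) x 260 (y) x 12 mm high; origin at the centre of its underside, so its top is 12 mm above the bench. +x points from its free front half towards the duct. It is yawed a little and its place varies.
- duct: grey cable duct fixed on the far part of the board, 70 (x) x 240 (y) x 45 mm high; origin at the centre of its underside, on the board's top and 100 mm along the board's +x; axes as the board's. The white flap hangs from its front (-x) face.
- flap (a joint): white hinged cover flap, 85 x 240 x 4 mm, 0.12 kg, painted with purple and yellow patches. Hinged along y at the top of the duct's front face (duct frame x -35, z 40 mm), it slopes down about 19 degrees towards -x and rests on a stop at joint value 0 with its lower edge hanging free above the board. Value in rad, growing as the flap is lifted; it lifts freely, only its weight holds it down. Nothing is under it: the open wedge below runs back 80 mm to the duct.
- lip (a point): middle of the lower edge (underside) of the flap at rest: duct frame x -115, y 0, z 10 mm, so there is a 10 mm gap between the board's top and the flap's edge. Axes as the board's (+x goes in under the flap). Fixed to the duct; it does not move with the flap.
- guard: paint guard, 0.2 to 0.33 kg: flat aluminium plate 110 (x) x 150 (y) x 4 mm thick with an upright blue rib to grip it by. Origin at the centre of the plate's underside. The rib is 16 mm thick (x), 110 mm long (y), centred at x -25 mm, from z 4 to z 42 mm. The front edge to be tucked is the +x edge, at x +55 mm, the side farther from the rib. Starts lying flat on the bench. A firm press is about 10 N or more.
- guard_left (a point): left corner (+y) of the guard's front edge, underside: guard frame (55, 75, 0) mm
- guard_right (a point): right corner (-y) of the guard's front edge, underside: guard frame (55, -75, 0) mm
- brush: flat paint brush 170 mm long, 14 mm thick, 60 g, rigid; origin at the middle of its underside, +x towards the purple bristles. Wooden handle 16 mm wide from x -85 to +15 mm, steel ferrule 38 mm wide from +15 to +45, bristle head 36 mm wide from +45 to +85. Starts lying on the board in front of the flap, roughly along the board's y.
- tray: white tool tray fixed on the bench, 240 (x) x 165 (y) x 20 mm high, walls and floor 5 mm, with one divider along x making two compartments, each 230 x 75 mm, centred at y -40 and y +40 mm. Origin at the centre of its underside. The compartment at +y holds the scraper; the one at -y is empty. Tray and guard may swap sides of the bench.
- scraper: scraper, black handle 90 x 22 x 14 mm and steel blade 45 mm wide, 125 mm long in all, lying along x in the tray's +y compartment; leave alone. Origin on its underside.
- paint_tub: white and blue closed paint tub, 90 mm across, 90 mm high, standing on the bench; origin at the centre of its base; leave alone
- wash_bottle: white bottle with red cap, 64 mm across, 150 mm high, standing on the bench; origin at the centre of its base; leave alone

How it is judged:
By the outcome, as a careful person would: the job done as asked, in the order asked, and still so for the second after the job is handed in, while the arm keeps its last pose, push and grip.
It also fails if it takes over 54 s, if anything falls off the work surface, if the arm or the gripper's body presses on something with over 40 N, if the wrist force passes 120 N, or if a joint passes its speed limit or range.

## Working session

There is one attempt and no reset: what is moved stays moved. The work goes in short steps, each a Python script; the robot and the scene stay as the last script left them, time stands still between calls to the robot, and variables do not carry over. Pictures are saved under pics/ and viewed, and the job is handed in when it is done.

```bash
mkdir -p pics; ls; python3 - <<'E'
from workcell import *
import cv2,numpy as np,pickle
s=read_state();print(s['time'],s['finger_gap'],s['ft_force'],grip_point_offset)
d={}
for n in ["scene","top"]:
    c=camera(n);d[n]=c;cv2.imwrite(f"pics/{n}0.png",c["image"]);print(n,c['fx'],c['fy'],c['cx'],c['cy'],np.round(c['cam_to_world'],3).tolist(),[k for k in c])
pickle.dump(d,open("c0.pkl","wb"))
E
```

```text
pics
0.0 85.7420974152503 [-0.07273909  0.24510911 -0.49999624] -18.700000000000003
scene 358.23201133257277 358.23201133257277 259.6135295722724 191.6106529987823 [[-0.845, -0.397, 0.36, 902.376], [0.535, -0.613, 0.581, 558.605], [-0.01, 0.683, 0.73, 756.283], [0.0, 0.0, 0.0, 1.0]] ['image', 'range_z', 'fx', 'fy', 'cx', 'cy', 'cam_to_world']
top 447.12003675500404 447.12003675500404 251.96598120012283 193.5485100180855 [[-0.005, 0.994, -0.108, 443.458], [-1.0, -0.002, 0.023, 12.138], [0.022, 0.108, 0.994, 1336.121], [0.0, 0.0, 0.0, 1.0]] ['image', 'range_z', 'fx', 'fy', 'cx', 'cy', 'cam_to_world']
```

View pics/scene0.png

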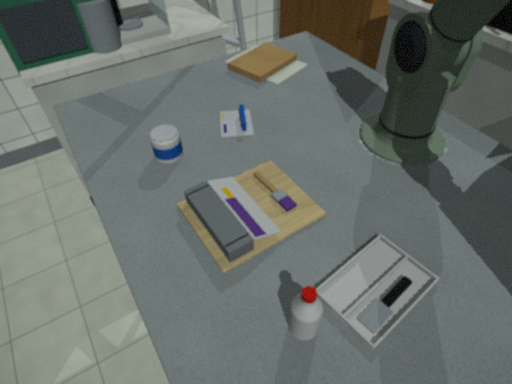

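View pics/top0.png

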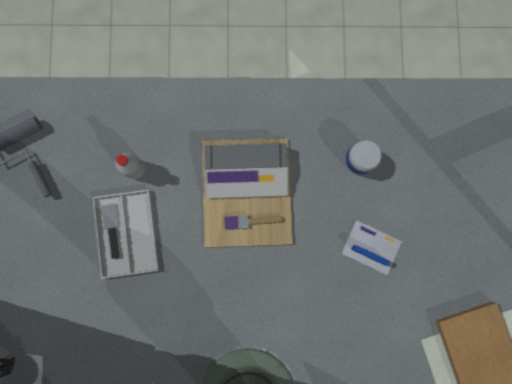

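The top view has world +x up and +y left. It shows the board with duct at (247,193), the brush at (253,221) with its bristles to the left, and the tray at (126,234) with the right compartment empty. The guard is at (371,247), with the rib towards the robot. Next I'll measure the coarse poses.

```bash
cat > h.py <<'E'
import numpy as np,cv2,pickle
def cast(c,uv,z):
    uv=np.atleast_2d(np.asarray(uv,float));T=c['cam_to_world']
    d=np.c_[(uv[:,0]-c['cx'])/c['fx'],-(uv[:,1]-c['cy'])/c['fy'],-np.ones(len(uv))]@T[:3,:3].T
    o=T[:3,3];return o+d*((z-o[2])/d[:,2])[:,None]
def proj(c,P):
    P=np.atleast_2d(P);T=c['cam_to_world'];q=(P-T[:3,3])@T[:3,:3]
    return np.c_[c['cx']+c['fx']*q[:,0]/-q[:,2],c['cy']-c['fy']*q[:,1]/-q[:,2]]
def hsv(c): return cv2.cvtColor(c['image'],cv2.COLOR_BGR2HSV)
def hmask(c,lo,hi): return cv2.inRange(hsv(c),np.array(lo),np.array(hi))
def blobs(m,amin=20):
    cs,_=cv2.findContours(m,cv2.RETR_EXTERNAL,cv2.CHAIN_APPROX_NONE)
    return sorted([k for k in cs if cv2.contourArea(k)>amin],key=cv2.contourArea,reverse=True)
def rect(c,cnt,z):
    P=cast(c,cnt.reshape(-1,2),z)[:,:2].astype(np.float32)
    return cv2.minAreaRect(P)
E
python3 - <<'E'
from h import *
d=pickle.load(open('c0.pkl','rb'));c=d['top']
H=hsv(c)
for u,v in [(253,200),(215,240),(232,222),(243,222),(270,219),(245,155),(230,177),(265,178),(245,190),(371,255),(360,247),(140,230),(110,215),(365,230)]:
    print((u,v),H[v,u],np.round(cast(c,(u,v),0)[0]), c['range_z'][v,u])
big=cv2.resize(c['image'][100:300,70:430],None,fx=2.2,fy=2.2,interpolation=cv2.INTER_CUBIC);cv2.imwrite('pics/topcrop.png',big)
for nm,lo,hi in [('blue',(105,120,40),(118,255,255)),('purple',(120,60,40),(150,255,255)),('wood',(10,60,60),(28,255,255))]:
    for k in blobs(hmask(c,lo,hi),15)[:6]:
        print(nm,cv2.boundingRect(k),[np.round(x,1) for x in rect(c,k,{'blue':42,'purple':26,'wood':12}[nm])])
E
```

```text
(253, 200) [ 20  78 151] [569. -22.   0.] 1331.9089
(215, 240) [ 21  82 152] [450.  92.   0.] 1315.3428
(232, 222) [132 106 108] [503.  41.   0.] 1306.2943
(243, 222) [107  17 134] [503.   9.   0.] 1311.3323
(270, 219) [ 18  94 125] [511. -72.   0.] 1313.9498
(245, 155) [102  26 100] [706.   2.   0.] 1295.6234
(230, 177) [130 108 102] [638.  48.   0.] 1306.0942
(265, 178) [ 23 186 163] [635. -58.   0.] 1307.5189
(245, 190) [105   7 152] [599.   2.   0.] 1313.3999
(371, 255) [109 191 136] [ 403. -372.    0.] 1291.6067
(360, 247) [111 106 130] [ 427. -340.    0.] 1294.7931
(140, 230) [105   6 160] [480. 314.   0.] 1323.8545
(110, 215) [109  16 128] [525. 404.   0.] 1314.0286
(365, 230) [130 122 109] [ 477. -357.    0.] 1335.2223
blue (352, 246, 38, 19) [array([ 404.5, -358.9]), array([113.3,  15.2]), np.float64(65.0)]
blue (346, 153, 16, 21) [array([ 669. , -310.9]), array([70.1, 20.2]), np.float64(35.0)]
purple (207, 171, 51, 12) [array([635.9,  40.4]), array([ 31.6, 148. ]), np.float64(1.7)]
purple (225, 217, 13, 12) [array([500.3,  43.8]), array([35.1, 32.2]), np.float64(89.9)]
purple (361, 227, 15, 8) [array([ 475. , -357.6]), array([44.4,  9.3]), np.float64(63.1)]
wood (436, 302, 76, 82) [array([ 130.9, -676.6]), array([232.8, 191.6]), np.float64(16.8)]
wood (204, 182, 89, 65) [array([527.5,  -5.7]), array([190.3, 259.4]), np.float64(0.4)]
wood (203, 139, 85, 9) [array([740.7,   1.7]), array([ 22.5, 253.6]), np.float64(0.7)]
wood (258, 175, 16, 7) [array([633.5, -59. ]), array([45. , 18.1]), np.float64(89.9)]
wood (385, 236, 10, 7) [array([ 450.8, -426.1]), array([29.,  8.]), np.float64(63.1)]
```

View pics/topcrop.png

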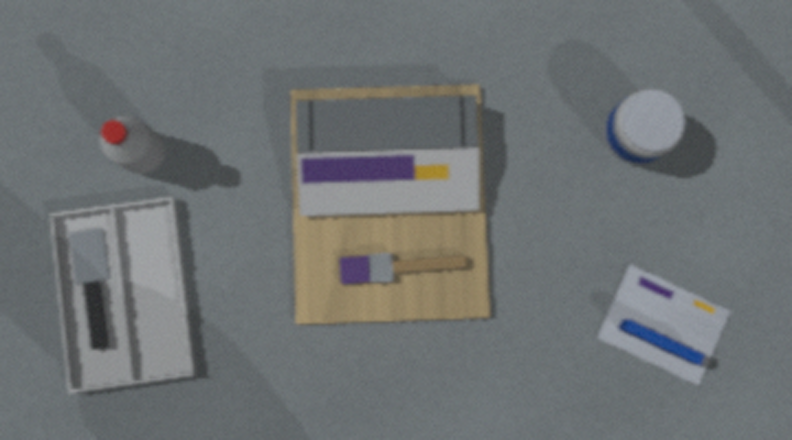

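```bash
python3 - <<'E'
from workcell import *
import cv2,numpy as np,pickle
s=read_state();print(np.round(s['tool_rot'],3).tolist())
R=np.array([[1,0,0],[0,-1,0],[0,0,-1.]])
for y in [0,40,-360]: 
  for r in (R,R*[-1,-1,1]): print(y,inverse_kinematics([480,y,330],r))
c=camera("wrist");d={'w0':c}
print(np.round(np.array(s['tool_rot']).T@c['cam_to_world'][:3,:3],3),np.array(s['tool_rot']).T@(c['cam_to_world'][:3,3]-s['eef_pos']),c['fx'])
cv2.imwrite('pics/w0.png',c['image']);pickle.dump(d,open('c1.pkl','wb'))
E
```

```text
[[0.302, 0.953, -0.0], [0.953, -0.302, -0.001], [-0.001, 0.0, -1.0]]
0 [-0.6622907   0.18956215  0.64074295  1.82313157 -0.12271809  1.16857385
  0.01805772]
0 None
40 [-0.7021706   0.18813562  0.58932014  1.81788826 -0.11318327  1.1690493
 -0.07662946]
40 [ 0.83034009  0.46328934 -1.4126803   1.75370324  0.47089834  1.3367571
  2.45999968]
-360 [ 0.06689882  0.46005328  0.720539    1.53259124 -0.31204454  1.26697072
  0.8297078 ]
-360 [-0.15643514  0.66946641  1.23100196  1.54221873 -0.63762323  1.38539562
 -2.01503044]
[[ 1.     0.001  0.001]
 [ 0.001 -0.966 -0.26 ]
 [ 0.001  0.26  -0.966]] [  -0.37763463  -64.61067864 -164.49654514] 280.54188718985995
```

View pics/w0.png

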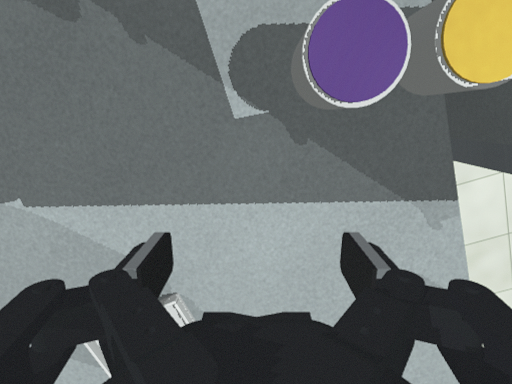

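The wrist camera sits on the tool's −y side and the fingers block the lower part of the image. I'll take one picture over the tray and one over the board.

```bash
python3 - <<'E'
from workcell import *
import cv2,numpy as np,pickle
R=np.array([[1,0,0],[0,-1,0],[0,0,-1.]])
d={}
for i,p in enumerate([[480,270,330],[500,-20,380]]):
    movep(p,R);wait(.2);c=camera("wrist");d[i]=c;cv2.imwrite(f'pics/w1_{i}.png',c['image'])
print(read_state()['time'],read_state()['eef_pos'])
pickle.dump(d,open('c2.pkl','wb'))
E
```

```text
3.4417 [500.09593392 -19.17073389 379.77303195]
```

View pics/w1_0.png

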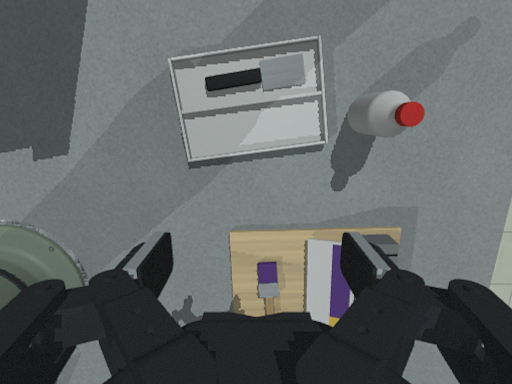

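View pics/w1_1.png

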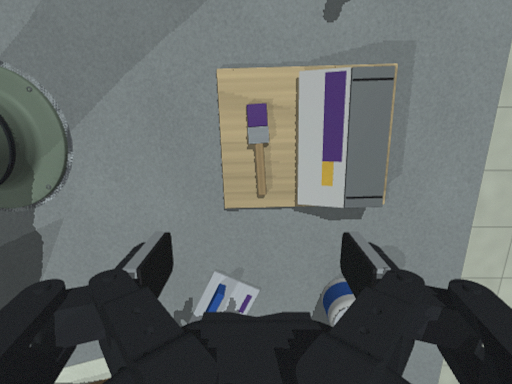

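Wrist view 0 shows the tray with corners near (170,58), (320,38), (327,145) and (188,165), and the lower compartment empty. View 1 shows the board at (218,69)–(397,65)–(224,209), the flap's lower edge along u≈298, and the brush from bristles at (257,113) to handle at (262,195).

```bash
python3 - <<'E'
from h import *
d=pickle.load(open('c2.pkl','rb'));t=pickle.load(open('c0.pkl','rb'))['top']
c=d[1];H=hsv(c).astype(int)
# front edge of board, flap edge
wood=(H[...,1]>55)&(H[...,0]>10)&(H[...,0]<28)
A=[];B=[]
for v in range(76,203):
    w=np.where(wood[v,205:330])[0]
    A.append((205+w[0]-.5,v))
    wh=np.where((H[v,275:325,1]<30)&(H[v,275:325,2]>120))[0]
    # first of run
    B.append((275+wh[0]-.5,v))
def line(P,z,name):
    P=cast(c,P,z).astype(np.float32)
    l=cv2.fitLine(P[:,:2],cv2.DIST_HUBER,0,.01,.01).ravel()
    vx,vy=l[:2]*np.sign(l[1]);r=(P[:,:2]-l[2:])@np.array([vy,-vx])
    print(name,'yaw',np.degrees(np.arctan2(-vx,vy)),'pt',l[2:],'std',r.std());return l
la=line(A,12,'front');lb=line(B,25,'flap edge')
# flap lateral ends at rows along col 305..320
H8=c['image']
for u in (301,304,307):
    col=((H[:,u,1]<40)&(H[:,u,2]>110));vs=np.where(col[50:225])[0]+50
    P=cast(c,[(u,vs[0]-.5),(u,vs[-1]+.5)],26);print(u,vs[0],vs[-1],P.round(1).tolist())
# board corners/sides
for u in (230,245,285):
    vs=np.where(wood[50:225,u])[0]+50;P=cast(c,[(u,vs[0]-.5),(u,vs[-1]+.5)],12);print('board',u,P.round(1).tolist())
# brush
m=hmask(c,(120,60,30),(150,255,255));m[:,290:]=0
for k in blobs(m)[:2]:
    print('bristle',cv2.boundingRect(k),rect(c,k,26))
S=H[95:205,240:278,2]
cv2.imwrite('pics/bc.png',cv2.resize(c['image'][60:215,210:405],None,fx=4,fy=3.8,interpolation=cv2.INTER_NEAREST))
cv2.imwrite('pics/tc.png',cv2.resize(d[0]['image'][30:175,160:340],None,fx=4.4,fy=4,interpolation=cv2.INTER_NEAREST))
for v in (150,165,180,190): print(v,[tuple(H[v,u]) for u in range(252,272,2)])
E
```

```text
front yaw 1.5974215 pt [433.08582    -1.4277021] std 0.5419717
flap edge yaw 1.5126795 pt [577.1222   -25.930626] std 0.6134842
301 50 224 [[576.0, 151.5, 26.0], [589.4, -164.4, 26.0]]
304 50 224 [[581.0, 151.5, 26.0], [595.3, -164.4, 26.0]]
307 50 224 [[586.1, 151.5, 26.0], [601.2, -164.4, 26.0]]
board 230 [[454.4, 123.8, 12.0], [448.3, -133.9, 12.0]]
board 245 [[480.8, 125.4, 12.0], [478.3, -133.8, 12.0]]
board 285 [[551.1, 127.1, 12.0], [558.2, -131.6, 12.0]]
bristle (247, 104, 20, 23) ((501.0603332519531, 44.68672180175781), (33.963253021240234, 37.9919548034668), 0.5682626366615295)
bristle (239, 295, 13, 18) ((476.4007263183594, -345.9988098144531), (45.37282180786133, 9.799821853637695), 66.15673065185547)
150 [(np.int64(21), np.int64(75), np.int64(154)), (np.int64(21), np.int64(71), np.int64(97)), (np.int64(19), np.int64(89), np.int64(141)), (np.int64(19), np.int64(89), np.int64(138)), (np.int64(19), np.int64(87), np.int64(141)), (np.int64(19), np.int64(89), np.int64(141)), (np.int64(22), np.int64(71), np.int64(150)), (np.int64(22), np.int64(70), np.int64(149)), (np.int64(21)
[... 740 characters left out ...]
88), np.int64(136)), (np.int64(19), np.int64(86), np.int64(140)), (np.int64(19), np.int64(87), np.int64(137)), (np.int64(22), np.int64(75), np.int64(147)), (np.int64(21), np.int64(71), np.int64(148)), (np.int64(20), np.int64(71), np.int64(147))]
190 [(np.int64(22), np.int64(72), np.int64(164)), (np.int64(21), np.int64(72), np.int64(159)), (np.int64(22), np.int64(72), np.int64(139)), (np.int64(20), np.int64(87), np.int64(117)), (np.int64(19), np.int64(87), np.int64(140)), (np.int64(21), np.int64(90), np.int64(136)), (np.int64(19), np.int64(89), np.int64(143)), (np.int64(22), np.int64(74), np.int64(114)), (np.int64(21), np.int64(74), np.int64(142)), (np.int64(21), np.int64(72), np.int64(162))]
```

View pics/bc.png

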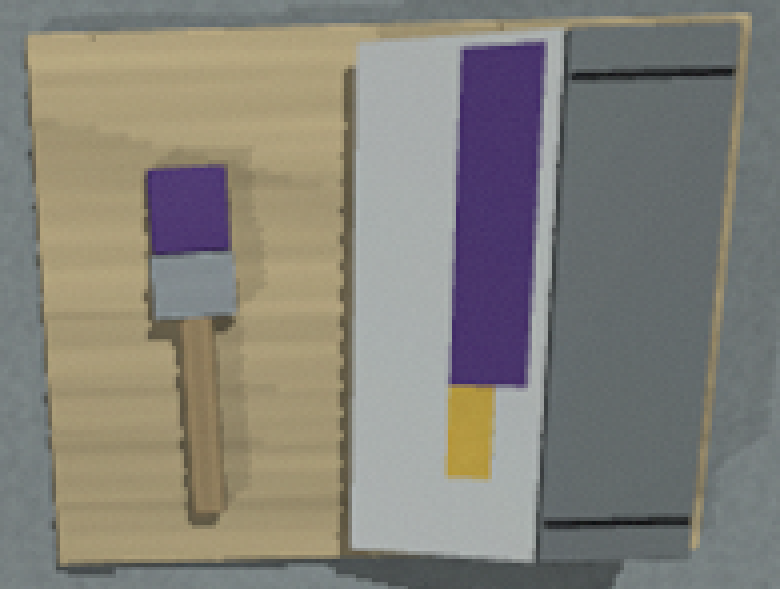

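View pics/tc.png

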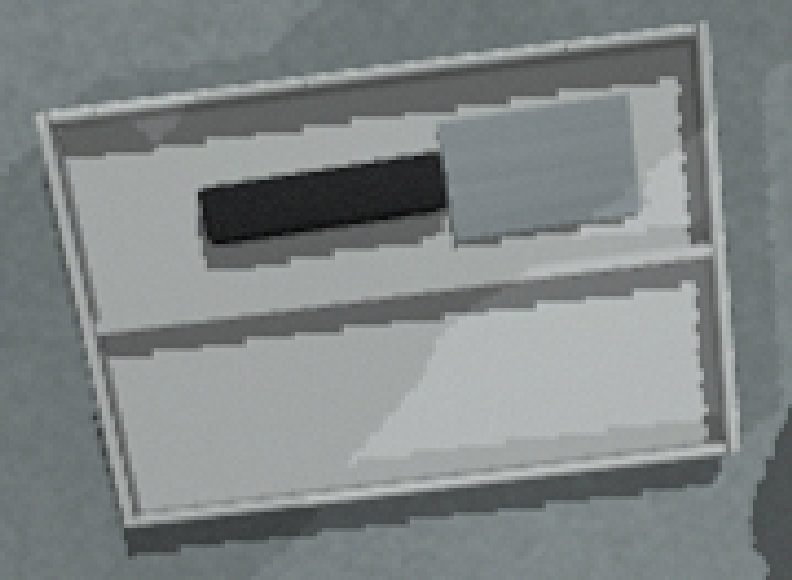

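```bash
python3 - <<'E'
from h import *
d=pickle.load(open('c2.pkl','rb'));t=pickle.load(open('c0.pkl','rb'))['top']
bc=lambda P:np.c_[210+np.array(P)[:,0]/4,60+np.array(P)[:,1]/3.8]-.5
tc=lambda P:np.c_[160+np.array(P)[:,0]/4.4,30+np.array(P)[:,1]/4]-.5
print('flap ends',cast(d[1],bc([(357,43),(349,548)]),26).round(1))
print('board',cast(d[1],bc([(28,36),(751,14),(58,565)]),12).round(1))
b=cast(d[1],bc([(188,168),(206,514),(180,318),(214,318)]),26);print('brush',b.round(1),'len',np.linalg.norm(b[0]-b[1]),'mid',(b[0]+b[1])/2,'yaw x',np.degrees(np.arctan2(*(b[0]-b[1])[[1,0]])))
T=cast(d[0],tc([(38,115),(707,22),(737,450),(130,523)]),20);print('tray',T.round(1),T.mean(0),[np.linalg.norm(T[i]-T[(i+1)%4]).round(1) for i in range(4)])
e=(T[1]-T[0]+T[2]-T[3]);print('tray yaw',np.degrees(np.arctan2(e[1],e[0])))
# top view tray
T2=cast(t,[(70+x/2.2-.5,100+y/2.2-.5) for x,y in [(69,391),(50,214),(173,198),(193,376)]],20);print(T2.round(1),T2.mean(0))
# guard: top view rib & plate
G=cast(t,[(70+x/2.2-.5,100+y/2.2-.5) for x,y in [(598,337),(631,263),(731,310),(699,384)]],4);print('guard',G.round(1),G.mean(0),[np.linalg.norm(G[i]-G[(i+1)%4]).round(1) for i in range(4)])
E
```

```text
flap ends [[ 573.5  118.1   26. ]
 [ 579.3 -121.2   26. ]]
board [[ 430.6  123.    12. ]
 [ 747.4  132.6   12. ]
 [ 436.3 -135.3   12. ]]
brush [[ 501.1   64.1   26. ]
 [ 509.9 -103.3   26. ]
 [ 497.5   -5.    26. ]
 [ 513.    -5.    26. ]] len 167.58803421910127 mid [505.48487754 -19.59302309  26.        ] yaw x 93.02113975963906
tray [[343.3 419.6  20. ]
 [577.6 452.3  20. ]
 [598.7 290.9  20. ]
 [365.9 260.   20. ]] [471.34322925 355.72195744  20.        ] [np.float64(236.6), np.float64(162.7), np.float64(234.8), np.float64(161.2)]
tray yaw 7.757412913192943
[[344.4 418.6  20. ]
 [577.5 451.   20. ]
 [598.6 288.2  20. ]
 [362.8 257.2  20. ]] [470.83354847 353.75141285  20.        ]
guard [[ 410.5 -282.9    4. ]
 [ 510.2 -330.6    4. ]
 [ 445.9 -465.2    4. ]
 [ 347.1 -417.8    4. ]] [ 428.42108042 -374.12016367    4.        ] [np.float64(110.5), np.float64(149.1), np.float64(109.6), np.float64(149.0)]
```

```bash
cat >> h.py <<'E'
def RT(deg):  # tool down, tool x at yaw deg
    a=np.radians(deg);x=np.array([np.cos(a),np.sin(a),0]);z=np.array([0,0,-1.]);return np.c_[x,np.cross(z,x),z]
E
python3 - <<'E'
from h import *
from workcell import *
m=np.array([505.5,-19.6]);u=np.array([np.cos(np.radians(93)),np.sin(np.radians(93))])
g=m+2*u
for p,a in [((*g,100),3),((476,315,100),97.8),((476,315,100),-82.2),((430,-374,100),-25.5),((430,-374,100),154.5),((520,0,100),1.5),((520,0,100),181.5)]:
    print(p,a,inverse_kinematics(list(p),RT(a)))
movep([*g,110],RT(3));movel([*g,16],max_speed=120)
clamp();s=read_state();print(s['finger_gap'],s['eef_pos'],s['ft_force'])
movel([*g,120],max_speed=200)
s=read_state();print(s['finger_gap'],s['time'],s['ft_force'])
for p,a in [((476,315,120),97.8),((476,315,120),-82.2)]: print(a,inverse_kinematics(list(p),RT(a)))
c=camera('wrist');cv2.imwrite('pics/w2.png',c['image']);print(s['qpos'])
E
```

```text
(np.float64(505.3953280875141), np.float64(-17.602740930490853), 100) 3 [-0.38913508  0.53242695  0.41366171  2.02302304 -0.34273197  0.6524991
  0.30108353]
(476, 315, 100) 97.8 [-0.76790455  0.57996687  0.11164403  1.84420864 -0.09247098  0.7223995
  1.10199224]
(476, 315, 100) -82.2 [-1.04270833  0.64097045  0.5136694   1.85868423 -0.4421551   0.75693711
 -1.72123319]
(430, -374, 100) -25.5 [ 0.19014749  0.66999456  0.61988706  1.86435921 -0.5383895   0.78040007
  0.65653418]
(430, -374, 100) 154.5 [-0.08956618  1.00449652  1.22042853  1.87653198 -1.07915644  1.11774046
 -2.01812191]
(520, 0, 100) 1.5 [-0.41473496  0.55054076  0.41050308  1.986908   -0.34244989  0.67094502
  0.2389195 ]
(520, 0, 100) 181.5 [-0.73701181  0.73236164  0.92607811  2.00124081 -0.81063873  0.82921176
 -2.45487824]
-0.13352584497745923 [505.37691603 -17.61804581  15.97593394] [-0.91271285  0.12688591  0.33992642]
0.1532801026565369 6.8583 [0.95095465 0.08727548 0.08988351]
97.8 [-0.69212357  0.54703051  0.00517209  1.82704717 -0.00387449  0.76752466
  1.02201399]
-82.2 [-1.24455949  0.7265363   0.85162359  1.85513382 -0.69887637  0.88960474
 -1.48586691]
[-0.40979238  0.50123211  0.43896283  2.01075739 -0.32423879  0.69668251
  0.28573827]
```

View pics/w2.png

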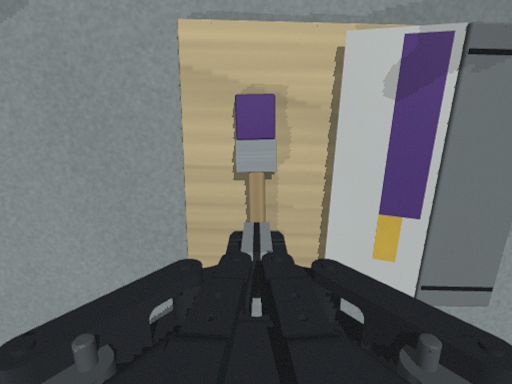

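The gripper closed on nothing (gap 0), and the brush is still lying in line with the jaws (bristles at (256,117), handle at (257,195)). I'll check its height and position before going lower.

```bash
python3 - <<'E'
from h import *
from workcell import *
open_gripper()
c=camera('wrist');cv2.imwrite('pics/w3.png',c['image'])
T=c['cam_to_world']
for u,v in [(255,115),(256,155),(257,195),(257,210),(210,120),(210,200),(290,200)]:
    z=c['range_z'][v,u];p=np.array([(u-c['cx'])/c['fx']*z,-(v-c['cy'])/c['fy']*z,-z]);print((u,v),(T[:3,:3]@p+T[:3,3]).round(1))
m=hmask(c,(120,60,30),(150,255,255));m[:,300:]=0
for k in blobs(m)[:1]: print(rect(c,k,26))
print(read_state()['time'])
E
```

```text
(255, 115) [501.7  46.6  23. ]
(256, 155) [504.4  10.9  24.9]
(257, 195) [507.3 -27.2  26.2]
(257, 210) [508.2 -42.8  25.1]
(210, 120) [459.5  39.9  12. ]
(210, 200) [459.8 -39.8   9.7]
(290, 200) [541.3 -34.8  12.2]
((501.46636962890625, 45.39288330078125), (35.002323150634766, 37.92121124267578), 2.954272985458374)
7.7417
```

View pics/w3.png

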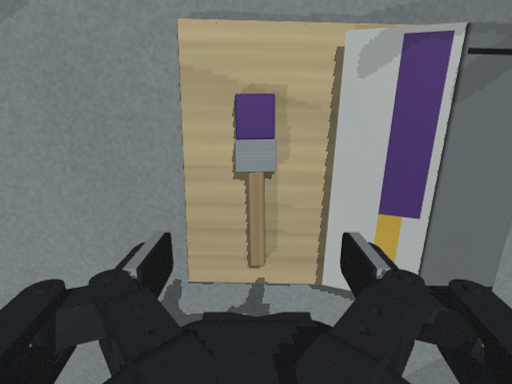

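```bash
python3 - <<'E'
from h import *
from workcell import *
m=np.array([505.8,-19.6]);a=np.radians(93);g=m+2*np.array([np.cos(a),np.sin(a)])
movel([*g,13],max_speed=150)
s=read_state();print(s['eef_pos'],s['ft_force'])
clamp();s=read_state();print(s['finger_gap'],s['eef_pos'],s['ft_force'])
c=camera('wrist');cv2.imwrite('pics/w4.png',c['image']);print(s['time'])
E
```

```text
[506.04320879 -17.70552515  13.57285874] [ 0.0850021  -0.10455538 -0.56894363]
0.013420803628170481 [505.67873465 -17.60347248  12.9862608 ] [-0.18953835 -0.56708095  0.16337782]
9.375
```

View pics/w4.png

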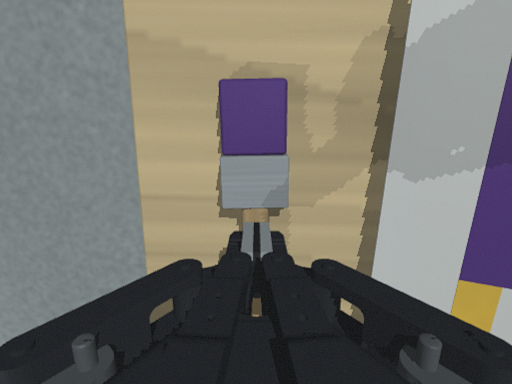

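```bash
python3 - <<'E'
from h import *
from workcell import *
s=read_state();print(s['eef_pos'],s['finger_gap'],s['tool_rot'].__class__)
c=camera('wrist')
T=c['cam_to_world']
for u,v in [(255,115),(256,180),(256,214),(246,224),(247,228),(247,235),(247,245),(265,228),(265,240),(256,228),(256,240),(256,245),(236,240)]:
    z=c['range_z'][v,u];p=np.array([(u-c['cx'])/c['fx']*z,-(v-c['cy'])/c['fy']*z,-z]);print((u,v),z,(T[:3,:3]@p+T[:3,3]).round(1))
print('tcp px',proj(c,s['eef_pos']), proj(c,np.array(s['eef_pos'])+[0,11,0]))
b=cv2.resize(c['image'][190:330,180:330],None,fx=5,fy=4,interpolation=cv2.INTER_NEAREST);cv2.imwrite('pics/w4c.png',b)
for n in ['scene']:
    q=camera(n);pu=proj(q,s['eef_pos'])[0].astype(int);print(pu)
    x,y=pu;cv2.imwrite('pics/s4.png',cv2.resize(q['image'][max(0,y-60):y+60,x-80:x+80],None,fx=5,fy=5,interpolation=cv2.INTER_CUBIC))
E
```

```text
[505.67928197 -17.61488833  12.97741261] 0.1892442479627492 <class 'numpy.ndarray'>
(255, 115) 148.37729 [502.4  46.9  23.9]
(256, 180) 155.96344 [504.7  12.   25.4]
(256, 214) 160.25328 [505.7  -7.7  26.3]
(246, 224) 144.29556 [500.6  -7.4  42.7]
(247, 228) 138.51984 [501.3  -7.1  48.6]
(247, 235) 130.92484 [501.5  -7.3  56.5]
(247, 245) 120.77573 [501.9  -7.2  67. ]
(265, 228) 138.83562 [510.2  -6.8  48.3]
(265, 240) 126.54856 [509.8  -7.2  61.1]
(256, 228) 139.345 [505.7  -7.2  47.8]
(256, 240) 126.50851 [505.8  -7.4  61.2]
(256, 245) 121.27134 [505.7  -7.2  66.5]
(236, 240) 134.6549 [496.3 -11.4  53.7]
tcp px [[255.11940984 221.668464  ]] [[256.02081274 204.97593038]]
[271 190]
```

View pics/w4c.png

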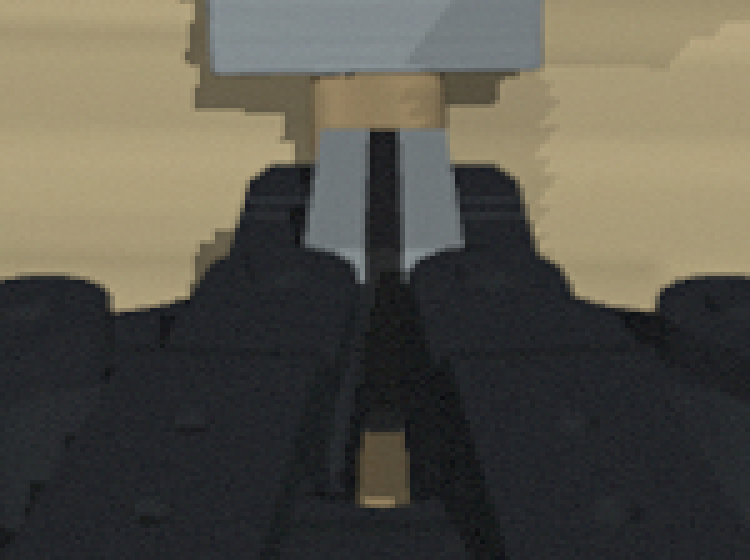

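View pics/s4.png

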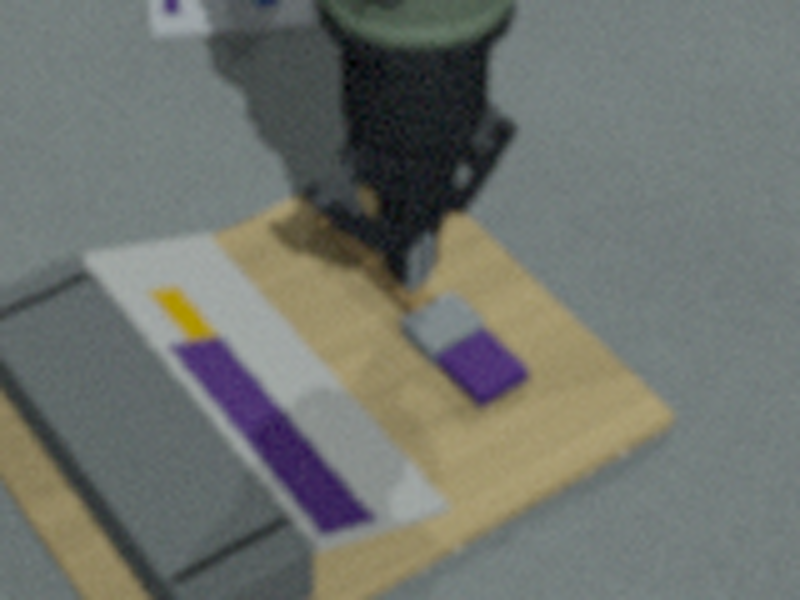

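```bash
python3 - <<'E'
from h import *
from workcell import *
s=read_state()
def show(tag):
    c=camera('wrist');T=c['cam_to_world'];Rt=np.array(read_state()['tool_rot']);e=np.array(read_state()['eef_pos'])
    vv,uu=np.mgrid[180:300,120:400];z=c['range_z'][vv,uu]
    p=np.stack([(uu-c['cx'])/c['fx']*z,-(vv-c['cy'])/c['fy']*z,-z],-1)@T[:3,:3].T+T[:3,3]
    q=(p-e)@Rt   # tool frame
    ok=(z>0)&(q[...,2]<25)
    if tag=='closed':
        for v in range(216,232,1): print(v,q[v-180,247-120].round(1))
    f=(z>0)&(q[...,2]<-3)&(abs(q[...,0])<62)&(q[...,1]<-5)&(q[...,1]>-16)
    Q=q[f];i=np.argsort(-Q[:,2])[:5];print(tag,Q[i].round(1), read_state()['finger_gap'])
    return c
c=show('closed')
open_gripper()
movel(np.array([505.8,-19.6,90]),max_speed=200)
c=show('open');pickle.dump(c,open('c5.pkl','wb'))
print(read_state()['time'])
E
```

```text
216 [ -4.7  -8.  -11.4]
217 [ -4.6  -7.6 -11.9]
218 [ -4.6  -7.5 -13.2]
219 [ -4.6  -6.6 -12.4]
220 [ -4.6  -6.1 -12.7]
221 [ -4.6  -5.8 -13.7]
222 [   0.7  -64.9 -164.5]
223 [ -4.1 -10.6 -28.6]
224 [ -4.  -10.7 -30.3]
225 [ -4.  -10.4 -31. ]
226 [ -4.  -10.4 -32.3]
227 [   0.7  -64.9 -164.5]
228 [ -3.9 -10.8 -35.7]
229 [ -3.8 -11.  -37.6]
230 [ -3.8 -10.6 -37.8]
231 [ -3.8  -9.8 -37.1]
closed [[ -7.9 -10.4  -3.9]
 [ -7.8 -10.5  -6.1]
 [  7.7 -11.3  -6.7]
 [ -7.7  -7.7  -9. ]
 [ -7.6  -9.7  -9.1]] 0.08770440202293832
open [[-41.7  -5.5 -35.2]
 [-41.7  -6.1 -35.3]
 [ 43.9  -5.7 -35.9]
 [ 43.8  -6.3 -36. ]
 [ 44.1  -8.  -36.1]] 85.59247455822182
10.9417
```

Depth readings show the shut pads really end about 27 mm behind the reported TCP: tool z ≈ −27, against about −13 for the handle top. That explains both misses. I'll go lower with a force guard.

```bash
python3 - <<'E'
from h import *
from workcell import *
m=np.array([505.8,-19.6]);a=np.radians(93);g=m+2*np.array([np.cos(a),np.sin(a)])
movel([*g,13],max_speed=150)
print(movel([*g,-11],max_speed=60,guard=5))
s=read_state();print(s['eef_pos'],s['ft_force'])
clamp();s=read_state();print(s['finger_gap'],s['eef_pos'],s['ft_force'])
if s['finger_gap']>10:
    movel([*g,80],max_speed=150)
s=read_state();print(s['finger_gap'],s['time'],s['ft_force'])
c=camera('wrist');cv2.imwrite('pics/w6.png',c['image'])
E
```

```text
False
[505.57563992 -17.73590073 -11.16499954] [0.66946076 0.82138812 0.03379425]
14.667261206185 [507.02292316 -17.67490005  -9.74692859] [-1.29492756  0.04182251 26.64830023]
14.464259073855427 13.5667 [-0.30745157  0.71772614 -1.97084223]
```

View pics/w6.png

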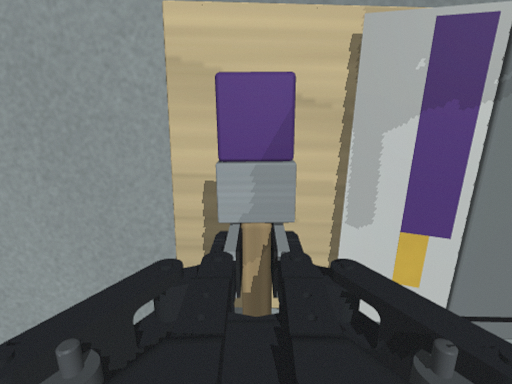

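The brush is gripped: the handle is between the pads at (257,260) and the gap reads 14.5. The tips touched the board while closing, at about 26 N. Moving to the tray.

```bash
python3 - <<'E'
from h import *
from workcell import *
yaw=7.76;a=np.radians(yaw)
ctr=np.array([471.1,354.7])+40*np.array([np.sin(a),-np.cos(a)])
t=ctr-2*np.array([np.cos(a),np.sin(a)])
R=RT(90+yaw)
movep([*t,70],R);c=camera('wrist');cv2.imwrite('pics/w7.png',c['image'])
movel([*t,-4],max_speed=80,guard=6)
s=read_state();print(s['eef_pos'],s['finger_gap'],s['time'],s['ft_force'])
q=camera('scene');cv2.imwrite('pics/s7.png',q['image'][200:384,280:480].repeat(3,0).repeat(3,1))
E
```

```text
[474.82290164 314.96631985  -3.55082155] 14.102925957021153 16.0083 [-0.72351039 -1.15299976 -1.89856809]
```

View pics/w7.png

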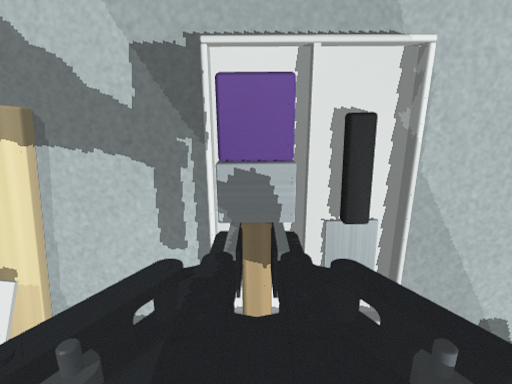

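View pics/s7.png

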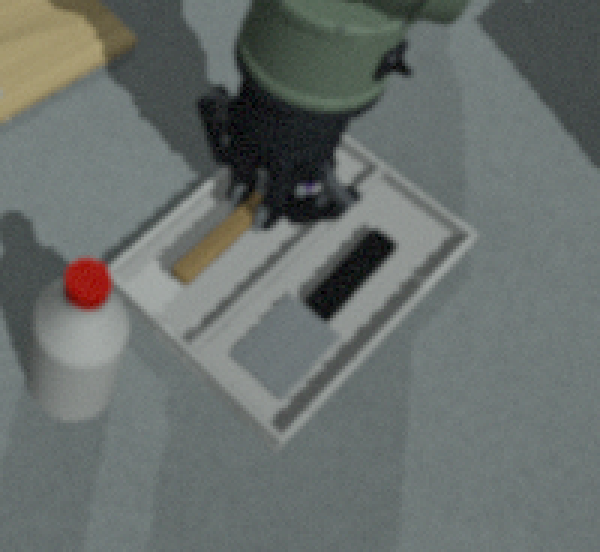

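The brush is lengthwise over the empty compartment, clear of the divider and walls. Releasing it now.

```bash
python3 - <<'E'
from h import *
from workcell import *
open_gripper();s=read_state();print(s['ft_force'],s['finger_gap'])
p=s['eef_pos'];movel([p[0],p[1],80],max_speed=200)
c=camera('wrist');cv2.imwrite('pics/w8.png',c['image'])
pickle.dump(c,open('c8.pkl','wb'))
print(read_state()['time'])
E
```

```text
[-0.01494861  0.60596543  0.28386546] 85.24512450933486
17.3583
```

View pics/w8.png

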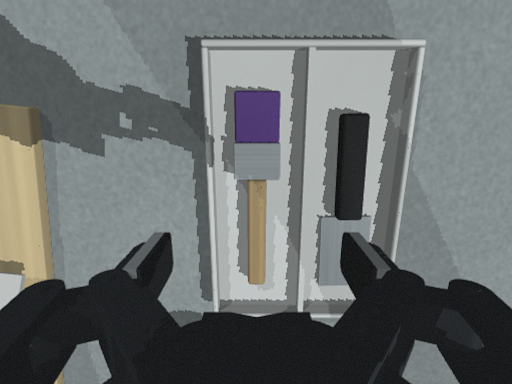

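The brush lies flat in the empty compartment, from bristles at (257,115) to handle end at (257,283). Next I'll look at the guard from close up.

```bash
python3 - <<'E'
from h import *
from workcell import *
R=RT(-25.5);p=np.array([405.5,-362,150])+70*R[:,1]
p0=read_state()['eef_pos'];movep([p0[0],p0[1],160],RT(97.76))
movep(p,R);wait(.15)
c=camera('wrist');cv2.imwrite('pics/w9.png',c['image']);pickle.dump(c,open('c9.pkl','wb'))
print(read_state()['time'])
m=hmask(c,(100,120,30),(120,255,255))
for k in blobs(m)[:2]:print(cv2.boundingRect(k),rect(c,k,42))
E
```

```text
20.6167
(245, 47, 17, 121) ((403.70654296875, -361.5480041503906), (107.58601379394531, 14.970784187316895), 64.76558685302734)
```

View pics/w9.png

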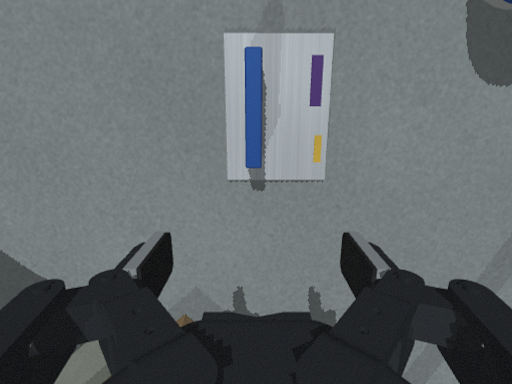

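The wrist view shows the plate corners at (223,33), (334,33), (325,181) and (228,181), and the rib at u≈254, v 47–168. The front edge is on the right.

```bash
python3 - <<'E'
from h import *
from workcell import *
c=pickle.load(open('c9.pkl','rb'))
G=cast(c,[(223,32.5),(333.5,32.5),(325.2,180.5),(227.5,180.5)],4)[:,:2]
print(G.round(1),[np.linalg.norm(G[i]-G[(i+1)%4]).round(1) for i in range(4)])
y=(G[0]-G[3]+G[1]-G[2]);yaw=np.degrees(np.arctan2(-y[0],y[1]));ctr=G.mean(0)
a=np.radians(yaw);ex=np.array([np.cos(a),np.sin(a)])
rib=ctr-25*ex;print('ctr',ctr,'yaw',yaw,'rib from plate',rib)
rb=np.array([403.7,-361.5])
k=((rib+rb)/2);print(k)
R=RT(yaw)
movep([*k,90],R);print(movel([*k,-7],max_speed=120,guard=6))
s=read_state();print(s['eef_pos'],s['ft_force'])
clamp();s=read_state();print(s['finger_gap'],s['eef_pos'],s['ft_force'],s['time'])
E
```

```text
[[ 408.8 -281. ]
 [ 508.1 -328.3]
 [ 444.3 -465.4]
 [ 344.2 -417.7]] [np.float64(110.0), np.float64(151.2), np.float64(111.0), np.float64(151.2)]
ctr [ 426.37358652 -373.08640744] yaw -25.135888916612064 rib from plate [ 403.74101373 -362.4672432 ]
[ 403.72050687 -361.9836216 ]
False
[ 403.91810751 -362.38710437   -6.38787793] [-0.42606279  0.29924032  0.07354675]
15.041191862929686 [ 403.79190899 -361.98926627   -6.74987079] [-0.33151777  2.23566436  6.49759681] 22.675
```

```bash
python3 - <<'E'
from h import *
from workcell import *
p=read_state()['eef_pos'];movel([p[0],p[1],60],max_speed=150)
s=read_state();print(s['ft_force'],s['finger_gap'],s['torque'])
yaw=1.53;a=np.radians(yaw);ex=np.array([np.cos(a),np.sin(a)]);lip=np.array([577.3,-1.7])
t=lip-(80+45)*ex
movep([*t,60],RT(yaw));movel([*t,30],max_speed=120);wait(.2)
s=read_state();print(s['eef_pos'],s['ft_force'],s['time'],s['finger_gap'])
d={}
for n in ['wrist','top','scene']:
    c=camera(n);cv2.imwrite(f'pics/a_{n}.png',c['image'] if n=='wrist' else cv2.resize(c['image'][110:280,150:400] if n=='top' else c['image'][140:290,150:370],None,fx=3,fy=3,interpolation=cv2.INTER_CUBIC));d[n]=c
pickle.dump(d,open('c10.pkl','wb'))
E
```

```text
[-0.68703277 -0.07666011 -3.85712247] 14.969786707173185 [ 0.06334309  0.05233444 -0.00430006]
[452.72482671  -5.17894777  30.55642061] [ 0.44708385 -0.34613313 -2.27746744] 25.225 14.767457064109529
```

View pics/a_wrist.png

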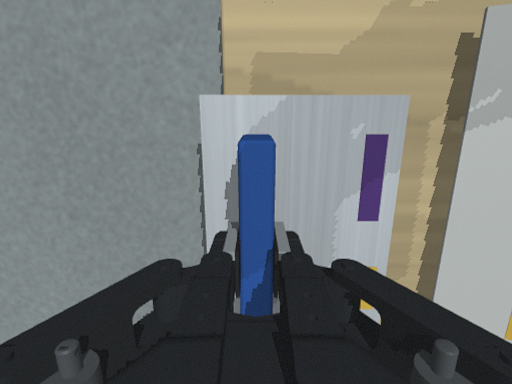

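View pics/a_top.png

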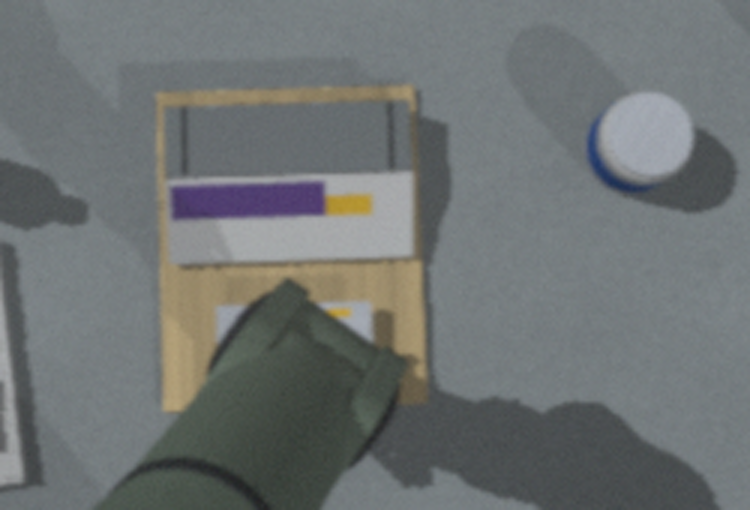

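View pics/a_scene.png

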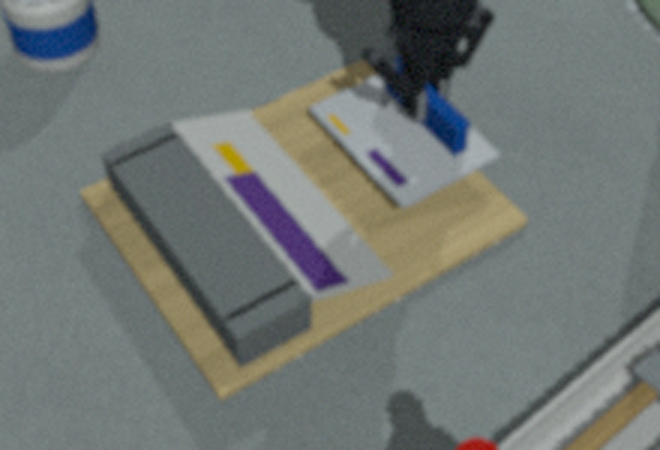

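Wrist view: the guard's +y corners are at (200,95) and (409,97), and the flap edge runs from (488,8) to (434,303). I'll use these to check how the guard sits in the grip and whether it tilts.

```bash
python3 - <<'E'
from h import *
d=pickle.load(open('c10.pkl','rb'));c=d['wrist'];T=c['cam_to_world']
# depth points of plate -> plane
P=[]
for (u0,u1,v0,v1) in [(208,232,105,180),(285,350,100,215),(388,400,100,130)]:
    vv,uu=np.mgrid[v0:v1:3,u0:u1:3];z=c['range_z'][vv,uu];ok=z>0
    q=np.stack([(uu-c['cx'])/c['fx']*z,-(vv-c['cy'])/c['fy']*z,-z],-1)[ok]@T[:3,:3].T+T[:3,3];P.append(q)
P=np.vstack(P);A=np.c_[P[:,:2]-[480,0],np.ones(len(P))];k=np.linalg.lstsq(A,P[:,2],rcond=None)[0]
r=P[:,2]-A@k;print('plane slope x,y deg',np.degrees(k[:2]),'z at 480,0',k[2],r.std())
zt=41
C=cast(c,[(199.5,95),(408.5,96.5)],zt);print(C.round(1))
e=C[1]-C[0];print('yaw',np.degrees(np.arctan2(e[1],e[0])),np.linalg.norm(e))
F=cast(c,[(488,8),(434,303)],26);print('flap',F.round(1),'yaw',np.degrees(np.arctan2(-(F[0]-F[1])[0],(F[0]-F[1])[1])))
a=np.radians(1.53);ex=np.array([np.cos(a),np.sin(a)]);ey=np.array([-ex[1],ex[0]]);t=np.array([452.5,-5.1])
print('exp left',t+80*ex+75*ey,'back',t-30*ex+75*ey)
# front edge pixels
H=hsv(c).astype(int)
E=[]
for v in list(range(102,225,3)):
    w=np.where((H[v,370:440,1]>50)&(H[v,370:440,0]<28))[0]
    if len(w): E.append((370+w[0]-.5,v))
Q=cast(c,E,zt)[:,:2].astype(np.float32);l=cv2.fitLine(Q,cv2.DIST_HUBER,0,.01,.01).ravel();vx,vy=l[:2]*np.sign(l[1]);print('front edge',l[2:],'yaw',np.degrees(np.arctan2(-vx,vy)))
# flap edge line here
E=[]
for v in range(15,300,4):
    w=np.where((H[v,415:500,1]<25)&(H[v,415:500,2]>140))[0]
    if len(w): E.append((415+w[0]-.5,v))
Q=cast(c,E,25)[:,:2].astype(np.float32);l=cv2.fitLine(Q,cv2.DIST_HUBER,0,.01,.01).ravel();vx,vy=l[:2]*np.sign(l[1]);print('flap edge',l[2:],'yaw',np.degrees(np.arctan2(-vx,vy)))
E
```

```text
plane slope x,y deg [-0.05261971  0.03457575] z at 480,0 40.91042716499736 0.6321935089523335
[[422.   68.7  41. ]
 [531.   70.8  41. ]]
yaw 1.0801793247034952 109.04709162234157
flap [[573.5 117.5  26. ]
 [579.5 -64.6  26. ]] yaw 1.8884341448099151
exp left [530.46895123  72.00929025] back [420.50816824  69.07225021]
front edge [532.60095   35.655342] yaw 1.4544383
flap edge [575.82434   52.161076] yaw 1.5622325
```

```bash
python3 - <<'E'
from h import *
from workcell import *
yaw=1.53;a=np.radians(yaw);ex=np.array([np.cos(a),np.sin(a)]);ey=np.array([-ex[1],ex[0]]);lip=np.array([577.3,-1.7])
R=RT(yaw)
s0=lip-125*ex+.6*ey; s1=lip-55.5*ex+.6*ey
print(movel([*s0,7.4],R,max_speed=60,guard=5));wait(.2);s=read_state();print(s['eef_pos'],s['ft_force'])
print(movel([*s1,7.4],R,max_speed=50,guard=5));wait(.2)
s=read_state();print(s['eef_pos'],s['ft_force'],s['time'],s['finger_gap'])
d={}
for n in ['wrist','scene']:
    c=camera(n);cv2.imwrite(f'pics/b_{n}.png',c['image'] if n=='wrist' else cv2.resize(c['image'][140:290,150:370],None,fx=3,fy=3,interpolation=cv2.INTER_CUBIC));d[n]=c
pickle.dump(d,open('c11.pkl','wb'))
E
```

```text
False
[452.45957841  -4.44785901   7.60883401] [-0.42098558 -0.67560257 -2.70423798]
False
[521.70564499  -2.58993217   7.42582796] [ 0.42381223  0.48981225 -1.83416259] 27.8417 14.980101220191548
```

View pics/b_wrist.png

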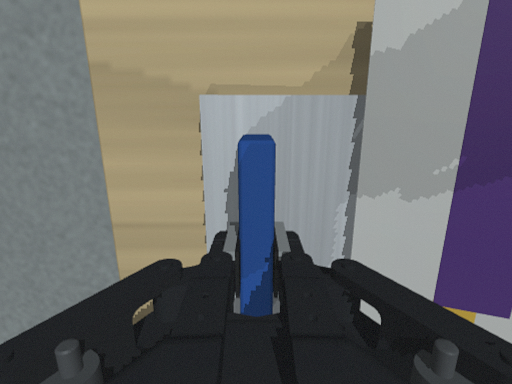

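View pics/b_scene.png

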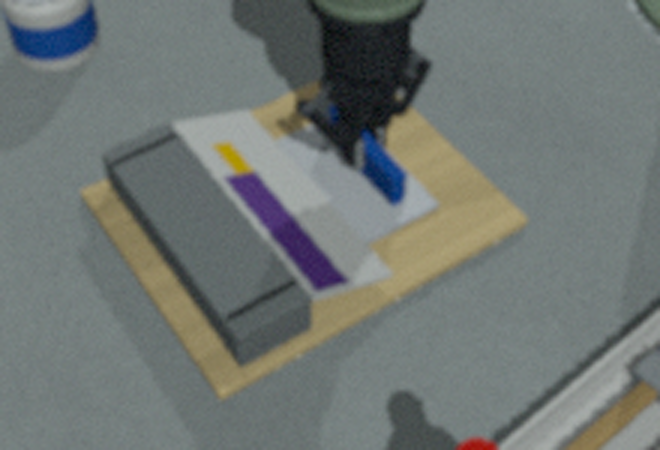

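The guard's front edge is under the flap with no contact force, and the flap hasn't moved. Now a slow, guarded press.

```bash
python3 - <<'E'
from h import *
from workcell import *
R=RT(1.53);p=read_state()['eef_pos'];x,y=521.8,-2.6
print(movel([x,y,1.5],R,max_speed=8,guard=20))
for i in range(3):
    wait(.3);s=read_state();print(s['eef_pos'],s['ft_force'],s['torque'],s['time'],s['finger_gap'])
c=camera('wrist');cv2.imwrite('pics/e_wrist.png',c['image']);d={'wrist':c}
for n in ['top','scene']: d[n]=camera(n)
pickle.dump(d,open('c12.pkl','wb'))
cv2.imwrite('pics/e_scene.png',cv2.resize(d['scene']['image'][140:290,150:370],None,fx=3,fy=3,interpolation=cv2.INTER_CUBIC))
E
```

```text
True
[521.82644214  -2.56631939   5.21501742] [-1.14030529  0.48717142 11.25826995] [0.04638009 0.32386499 0.04891579] 28.675 14.958112598294228
[521.82186568  -2.55717327   5.20751991] [-1.4495004   0.55764477 10.50423495] [0.06105528 0.35431065 0.04745627] 28.975 14.763177105677634
[521.88120684  -2.56677954   5.23331402] [-1.7075779   1.03591773 10.30696179] [ 0.1387739   0.3854192  -0.02482757] 29.275 15.160682293064147
```

View pics/e_wrist.png

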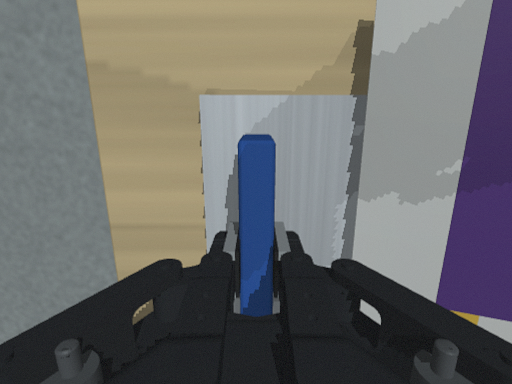

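View pics/e_scene.png

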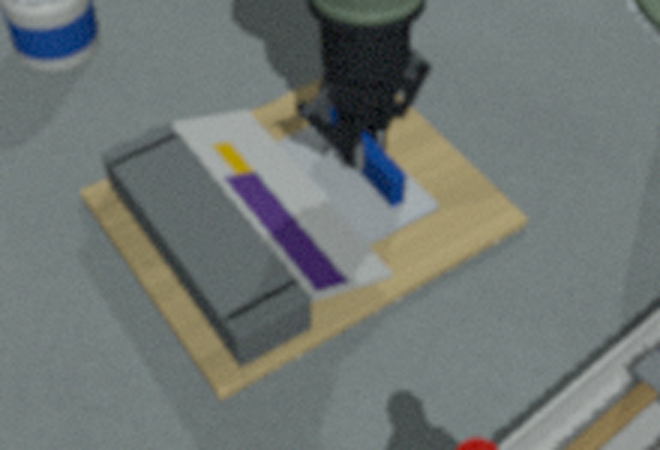

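```bash
python3 - <<'E'
from h import *
from workcell import *
R=RT(1.53);x,y=521.8,-2.6
p=read_state()['eef_pos']
print(movel([x,y,2.5],R,max_speed=8,guard=9))
for i in range(4):
    wait(.3);s=read_state();print(s['eef_pos'],s['ft_force'],s['time'],s['finger_gap'])
c=camera('wrist');T=c['cam_to_world'];H=hsv(c).astype(int)
def fit(E,z,n):
    Q=cast(c,E,z)[:,:2].astype(np.float32);l=cv2.fitLine(Q,cv2.DIST_HUBER,0,.01,.01).ravel();vx,vy=l[:2]*np.sign(l[1]);print(n,l[2:],'yaw',np.degrees(np.arctan2(-vx,vy)));return l
E=[]
for v in range(105,200,3):
    w=np.where(H[v,190:230,1]<40)[0]
    E.append((190+w[0]-.5,v))
b=fit(E,16,'rear')
E=[]
for v in range(5,85,3):
    w=np.where((H[v,340:400,1]<30)&(H[v,340:400,2]>120))[0]
    if len(w):E.append((340+w[0]-.5,v))
f=fit(E,25,'flap')
top=[]
for u in range(215,340,4):
    w=np.where(H[80:110,u,1]<40)[0];top.append((u,80+w[0]-.5))
Q=cast(c,top,16);k=np.polyfit(Q[:,0],Q[:,1],1);print('left side y at x=520',np.polyval(k,520),'yaw',np.degrees(np.arctan(k[0])))
P=[]
for (u0,u1,v0,v1) in [(210,230,105,180),(285,345,100,215)]:
    vv,uu=np.mgrid[v0:v1:3,u0:u1:3];z=c['range_z'][vv,uu];ok=z>0
    P.append(np.stack([(uu-c['cx'])/c['fx']*z,-(vv-c['cy'])/c['fy']*z,-z],-1)[ok]@T[:3,:3].T+T[:3,3])
P=np.vstack(P);A=np.c_[P[:,:2]-[520,0],np.ones(len(P))];k=np.linalg.lstsq(A,P[:,2],rcond=None)[0];print('plane',np.degrees(k[:2]),k[2])
t0=pickle.load(open('c10.pkl','rb'))['scene'];
q=camera('scene')
D=cv2.absdiff(q['image'][140:290,150:370],t0['image'][140:290,150:370]);cv2.imwrite('pics/diff.png',cv2.resize(D,None,fx=3,fy=3))
# wrist flap edge z via range
for v in (20,50,80,150):
  for u in (378,385,400):
    z=c['range_z'][v,u];print((u,v),((T[:3,:3]@np.array([(u-c['cx'])/c['fx']*z,-(v-c['cy'])/c['fy']*z,-z]))+T[:3,3]).round(1))
tt=camera('top');cv2.imwrite('pics/f_top.png',cv2.resize(tt['image'][100:300,70:430],None,fx=2.2,fy=2.2,interpolation=cv2.INTER_CUBIC))
E
```

```text
True
[521.8442423   -2.54119664   5.23238963] [-1.26554078  0.13136031 11.12744771] 29.9333 15.664096858745587
[521.83741998  -2.52875486   5.20847374] [-1.30105918  0.26215378 10.28782798] 30.2333 14.97465228664
[521.8209946   -2.53119746   5.19911505] [-1.58670898  1.49894671 10.74113226] 30.5333 15.088324263695332
[521.81690536  -2.52925611   5.19607981] [-2.58722002  0.88535267 10.63660263] 30.8333 14.799545516894744
rear [491.27798   41.578846] yaw 0.94443506
flap [574.3248    95.384834] yaw 1.9689976
left side y at x=520 72.30616245743732 yaw 1.4763444795541927
plane [-0.04777359  0.08981135] 15.592250655115
(378, 20) [575.3 105.3  26.3]
(385, 20) [578.6 105.5  25.8]
(400, 20) [584.1 104.7  28.8]
(378, 50) [577.2  93.   25.6]
(385, 50) [579.8  92.7  27.3]
(400, 50) [585.6  92.3  29.9]
(378, 80) [578.1  79.5  28.1]
(385, 80) [581.6  79.7  27.4]
(400, 80) [587.8  79.6  29.4]
(378, 150) [582.6  46.6  28.3]
(385, 150) [585.8  46.8  28.9]
(400, 150) [591.5  47.4  32.5]
```

View pics/diff.png

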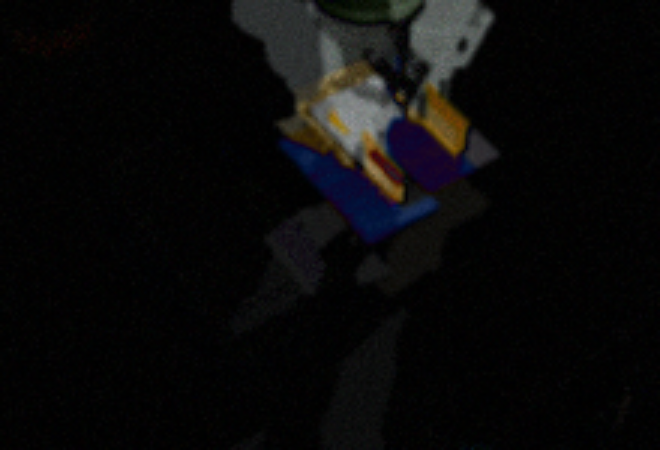

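View pics/f_top.png

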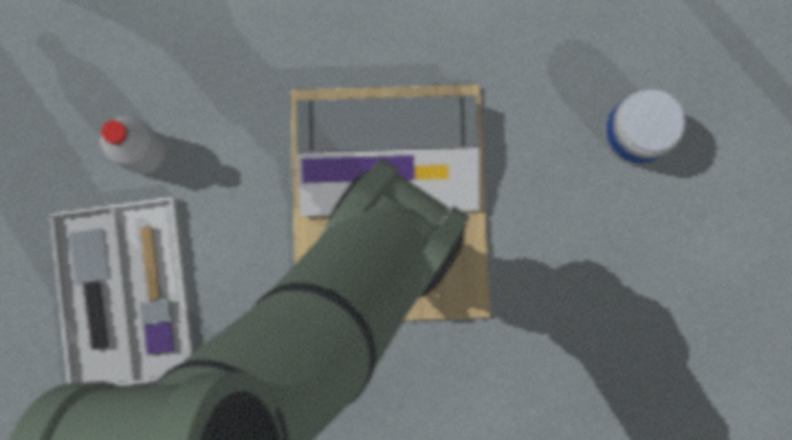

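Everything measures well: the guard is about 25.1 mm in, about 0.5 mm off centre, flat, and the flap is unmoved. The guarded stop relaxes to a press of about 10.5 N, so I'll add a little more in small steps.

```bash
python3 - <<'E'
from h import *
from workcell import *
R=RT(1.53)
for z in (4.8,4.5,4.2,3.9,3.6,3.3,3.0,2.7):
    movel([521.8,-2.55,z],R,max_speed=5);wait(.3);s=read_state();f=s['ft_force'];print(z,s['eef_pos'],f,s['time'],s['finger_gap'])
    if f[2]>17: break
for i in range(3):
    wait(.4);s=read_state();print(s['eef_pos'],s['ft_force'],s['time'])
E
```

```text
4.8 [521.86114884  -2.5503868    5.22225925] [-4.6685399   0.58338496 13.08379215] 31.5333 14.956005606326228
4.5 [521.84428336  -2.54777643   5.19197217] [-6.14669896  1.12755575 21.573531  ] 32.0833 14.866863686533293
[521.87998073  -2.53857121   5.19689518] [-5.49536968  1.14979681 20.79038085] 32.4833
[521.84934544  -2.53647328   5.20058721] [-6.14903531  1.70922146 21.18117746] 32.8833
[521.84509333  -2.52671496   5.18377832] [-6.29196255  0.51620068 21.51295044] 33.2833
```

```bash
python3 - <<'E'
from h import *
from workcell import *
c=camera('wrist');cv2.imwrite('pics/z_wrist.png',c['image'])
e=pickle.load(open('c12.pkl','rb'))['wrist']['image'];print(cv2.absdiff(e,c['image'])[:220].mean())
print(finish_job());print(read_state()['time'],read_state()['ft_force'])
E
```

```text
1.3262932054924241
the job is handed in; nothing more can be done
None
the job is handed in; nothing more can be done
```

The job is handed in at about 33 s on the robot's clock. The brush is in the tray's empty compartment, and the guard is under the flap, still gripped and pressed flat on the board.

**Brush:** The first two grasps closed on nothing. The fingers' real ends sit more than 20 mm behind the reported TCP, by camera depth and contact. Gripping lower worked, but the tips pressed the board at about 26 N as they closed. I released the brush about 13 mm above the compartment floor, and the picture afterwards shows it flat and lengthwise.

**Guard:** The last camera checks were taken just before the final press increase:

| Check | Result |
|---|---|
| Depth under the flap | about 25 mm |
| Off centre | about 0.5 mm |
| Plate tilt | about 0.1° |
| Flap | no visible movement |

- **Squareness:** The guard's left side agreed with the flap to within about 0.1° (1.48° against 1.5°). Two short edge fits, at 0.9° and 2.0°, disagreed with that, but they covered only a small length.
- **Press:** The force-guarded press settled at only about 10.5 N, so I stepped it up slowly to a steady 21 N. It also shows about 6 N sideways. The pose stayed the same and the final wrist picture showed almost no change.

I never touched the scraper, tub or bottle, and the last top view shows them where they started.

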